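# Draw the specimen tray up to its spring buffer with the drag hook

### The arm

A 6-joint arm with a two-finger parallel gripper is mounted at the origin on the work surface. World frame = base frame: x ahead of the robot, y to its left, z up, the work surface at z = 0. Lengths are in m, angles in degrees, forces in N, time in s.
With the tool pointing down it reaches from about 0.3 to 0.75 m from the base axis. Payload 8.5 kg.
Tool frame: the origin (TCP) lies between the finger pads; the fingertips stand 8 mm ahead of it and the grasp point (between the pads) lies 11 mm behind it; y points along the fingers, z is the direction in which the jaws open and shut, and the axes are right-handed (so a half turn about y gives the same grasp; the last joint's range is limited). The gripper opens to 85 mm and grips with 20 to 120 N. Pads are 22 mm wide; open, the fingers measure 114 mm over their backs; the gripper's body (76 mm by 85 mm) begins 54 mm behind the grasp point. The pads swing forward as they close: fully open they stand 13 mm farther back than shut.
Start: joints at [62.894, 21.807, 74.336, -0, 83.858, -12.336], TCP at [0.14, 0.532, 0.216] pointing down, gripper open.
Joint ranges: [-178.18, 178.18], [-50.72, 133.34], [12.68, 142.11], [-81.47, 261.47], [9.98, 163.14], [-165.26, 165.26]. Speed limits (degrees/s): [136.94, 136.94, 180, 180, 180, 180].

### API

Orientations are given as a 3x3 rotation matrix whose columns are the frame's x, y, z axes.
In Python, from rig import env, get_image gives the robot as it stands.
- The arm moves only by the tool move_arm, never from a script. Its argument "targets" is one flat list of numbers, 6 for each row, row after row: the shift along the tool's x, y, z in mm, then the turn, a rotation vector about the tool's x, y, z in rad. A call has exactly 5 rows; each row shifts and turns the commanded pose from where the row before left it, along the tool's axes as they then stand; what a row does not reach is not made up. A row lasts 1/8 s, in which the tool goes at most 62.5 mm and 10.7 degrees, less where a joint would pass 70% of its speed; a pose out of reach is approached as far as the arm can. A call is refused whole if a number of a shift passes 62.5 or a number of a turn 0.188, either way. A call with a gripper value outside its range is refused whole. "hand" is the opening, from -1 (shut) to 1 (fully open), so that 0 is half open, set as the call begins (left out, the last holds). The fingers move at their own pace and stop on an object; "squeeze" is the grip in N (left out, the last holds). Time passes only in rows, so rows that do not move let the fingers close, or fill a call up. It gives the time, the measured TCP pose, the force and the opening at its end, in the units of the state.
- env.observe(): the state, without advancing time (a new reading comes with each control period).
- get_image(name): name is "side" or "top"; returns a dict with "pixels" (480x640x3 uint8, red, green, blue), "z_map" (480x640 float32, m along the optical axis (not along the pixel's ray), 0 where there is no reading), "intrinsics" (3x3 intrinsics, pixels), "R" (3x3) and "t" (3): a world point X has camera coordinates R X + t. Camera axes: x right, y down, z forward; pixel columns grow to the right and rows downward; lengths in m; the calibration is good to about 2 mm. A picture is of the moment at which its call begins.
- env.close_job(): hands the job in, once; it reports no verdict.
The state is a dict: "time_s": time; "q": joint angles; "qvel": joint speeds; "joint_efforts": joint torques, N m; "position": TCP position; "tool_rot": TCP orientation; "ft_force": force on the tool from outside, world axes, zero at the start; "wrist_torque": the same for the moment, N m; "grip_width": finger opening in m.
Only numpy, scipy, OpenCV 4.12 (cv2) and the standard library are available. Lean on these libraries where they do the work, as an engineer would, in place of code of your own. Each camera call takes 0.05 s, during which the arm holds its last target.

### The job

Pick up the wooden-handled drag hook from the white board, drop its blade behind the near rim of the steel specimen tray and drag the tray along its guide track towards you, without touching the tray with the gripper. When the tray meets the rubber spring buffer, keep pulling gently until it presses on the buffer with about 10 N, over and above its own sliding friction (never more than 17 N) and hold that for a second. Then unhook without pushing the tray off the buffer, stand the hook back on the white board on its foot and blade, as it was, and let go, leaving the bottle, cup and flask alone.

Things in the scene. Friction and masses are not known exactly. Their poses are not given: they have to be found in the camera images.
- hook: Drag hook, loose, 0.22 kg, standing on the white board on a foot and its blade. Origin at foot level under the middle of the handle, z up, x from handle to blade. Wooden handle 90 long (x -45 to 45), 22 wide (y), from z = 30 to 56; grip it across the 22 mm from above. At its back end (x -51 to -45) a steel foot plate 40 wide, down to z = 0.
- hook_blade (a point): Middle of the lower edge of the pulling face of the hook's upright steel blade: hook x = 155, z = 0 mm. The blade is 4 mm thick (hook x 155 to 159), 36 wide (y), 48 high; the pulling face looks back to the handle, which an 8 mm rod along x at z = 44 (underside 40) joins to it. Axes as the hook.
- tray: Loose open steel tray on the track, 140 long (x), 100 wide (y), 34 high, about 0.65 kg. Origin: centre of its underside; x along the track, away from the robot. Walls and floor 4 mm. Its friction on the track (about 1 to 4 N, unknown) is felt at the hook on top of the buffer's force. Stone slabs stand in its far part.
- tray_pocket (a point): Middle of the floor of the tray's empty front pocket (tray x = -45, z = 4 mm), where the blade goes. Pocket 42 mm long in x, 92 wide in y, between the near wall (tray x -70 to -66, rim at tray z = 34) and a cross divider 30 mm high. Axes as the tray.
- track: Fixed straight aluminium guide track. x along the track, away from the robot, z up; origin at table height on its centre line, at the far face of the buffer housing. Floor 5 mm thick, side rails 20 mm high with inner faces at y = +-54: the tray has 4 mm play each side and can only slide along x.
- stop: Spring buffer fixed at the track's near end, axes and origin as the track. Housing x -30 to 0, 60 wide, top at z = 25 mm: rod and handle pass above it. A 16 mm round rubber pad at z = 14 faces the tray; its free face is somewhere from x = 24 to 54 mm, not reported: feel for it. It gives 1 mm per 2.2 N, up to 15 mm. When the pull is eased it pushes the tray back 1 to 7 mm, till friction holds it.
- board: Fixed white plastic board, 300 (x) x 180 (y) x 15 mm thick. Origin: centre of its underside; the hook stands on its top at z = 15.
- washbottle: Bystander: white wash bottle with red cap and bent spout, 68 mm across, 230 high. Origin: centre of its underside.
- cup: Bystander: upturned white plastic cup, 70 mm across at the foot, 75 high. Origin: centre of its underside.
- flask: Bystander: conical glass flask, 84 mm across at the foot, 130 high. Origin: centre of its underside.
Not all that is in view belongs to the job. Leave any red look-alike of the tray alone.

How it is judged:
By the outcome, as a careful person would: the job done as asked, in the order asked, and still so for the second after the job is handed in, with the robot touching nothing.
It also fails if it takes over 72 s, if anything falls off the work surface, if the arm or the gripper's body presses on something with over 40 N, if the wrist force passes 120 N, or if a joint passes its speed limit or range.

## Working session

There is one attempt and no reset: what is moved stays moved. The work goes in short steps, Python scripts to look and compute and a tool call to move; the robot and the scene stay as the last step left them, time stands still between calls to the robot, and variables do not carry over. Pictures are saved under pics/ and viewed, and the job is handed in when it is done.

Besides the shell and the picture viewer there is one more tool, called after ">>>" in YAML: its name, and indented under it one key for each argument. move_arm: Moves the arm, as the interface text tells. Its arguments: {"type":"object","properties":{"targets":{"type":"array"},"hand":{"type":"number"},"squeeze":{"type":"number"}},"required":["targets"]}

```bash
mkdir -p pics; ls
python3 - <<'E'
from rig import env,get_image
import cv2,numpy as np
s=env.observe();print(s)
for n in("side","top"):
    g=get_image(n);cv2.imwrite(f"pics/{n}0.png",g["pixels"][:,:,::-1]);np.savez(f"{n}0.npz",**g);print(n,g["intrinsics"],g["R"],g["t"])
E
```

```text
pics
{'time_s': 0.0, 'q': array([ 6.28949525e+01,  2.18405564e+01,  7.43846860e+01, -1.41936624e-03,
        8.38564630e+01, -1.23360991e+01]), 'qvel': array([-0.00126277, -0.03442892,  0.03922316,  0.01903186, -0.05949423,
       -0.03087692]), 'joint_efforts': array([ 1.70056510e-04, -4.48468029e+01, -2.31277120e+01, -1.94704680e-04,
        4.72433443e-03,  4.02073979e-06]), 'position': array([0.14007482, 0.53154444, 0.21521625]), 'tool_rot': array([[ 9.66962278e-01, -6.27806001e-04,  2.54918728e-01],
       [-2.54919347e-01, -1.28063259e-03,  9.66961471e-01],
       [-2.80606982e-04, -9.99998983e-01, -1.39836331e-03]]), 'ft_force': array([-0.03032501,  0.44567614, -0.4453835 ]), 'wrist_torque': array([ 0.01002251,  0.02734277, -0.01045733]), 'grip_width': 0.0854431547682983}
side [[597.9041452    0.         313.34094338]
 [  0.         597.9041452  227.27451057]
 [  0.           0.           1.        ]] [[ 0.73389645 -0.67920994 -0.00835845]
 [-0.36772839 -0.38692978 -0.8456129 ]
 [ 0.57111455  0.62366594 -0.53373117]] [-0.43309104  0.23580714  1.20714817]
top [[529.85030872   0.         324.74741836]
 [  0.         529.85030872 233.93480592]
 [  0.           0.           1.        ]] [[-1.43521472e-02 -9.99896920e-01 -4.07242738e-04]
 [-9.97887638e-01  1.43491118e-02 -6.33590222e-02]
 [ 6.33583347e-02 -5.02955516e-04 -9.97990716e-01]] [-0.02749293  0.55892827  1.31931966]
```

View pics/side0.png

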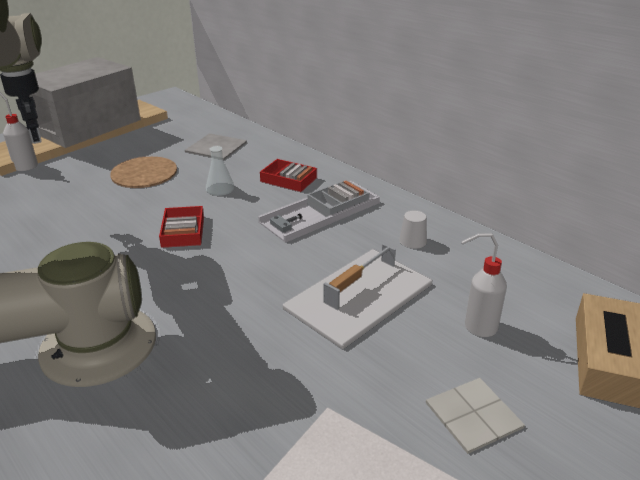

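View pics/top0.png

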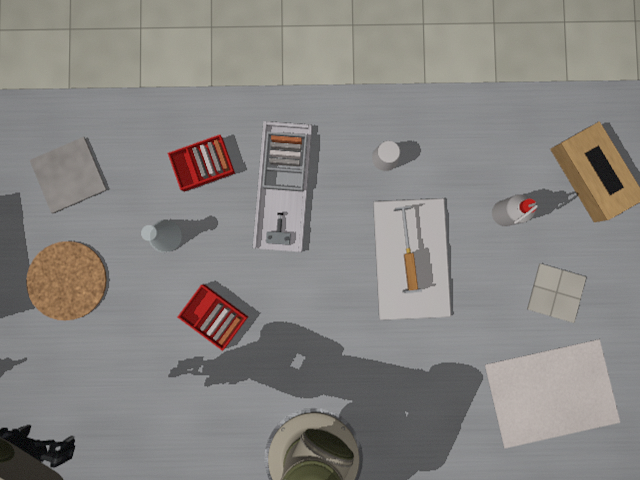

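The side view shows the hook standing on the white board at (360,285), the grey tray in its track at (340,195) and two red trays at (288,175) and (182,226). In the top view the hook is at (408,250) with its blade end up at (406,207), the tray is at (287,163), the buffer is at (281,235), and the red look-alikes are at (202,162) and (213,317). The grey tray in the aluminium track is the one meant. I'll confirm with crops.

Run:
```python
import cv2,numpy as np
g=np.load("top0.npz");p=g["pixels"][:,:,::-1]
a=cv2.resize(p[115:260,245:325],None,fx=4,fy=4,interpolation=cv2.INTER_CUBIC)
b=cv2.resize(p[190:335,365:460],None,fx=4,fy=4,interpolation=cv2.INTER_CUBIC)
cv2.imwrite("pics/crop1.png",np.hstack([a,b]))
g=np.load("side0.npz");p=g["pixels"][:,:,::-1]
cv2.imwrite("pics/crop2.png",cv2.resize(p[170:345,250:440],None,fx=3.4,fy=3.4,interpolation=cv2.INTER_CUBIC))
```

```text
(no output)
```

View pics/crop1.png

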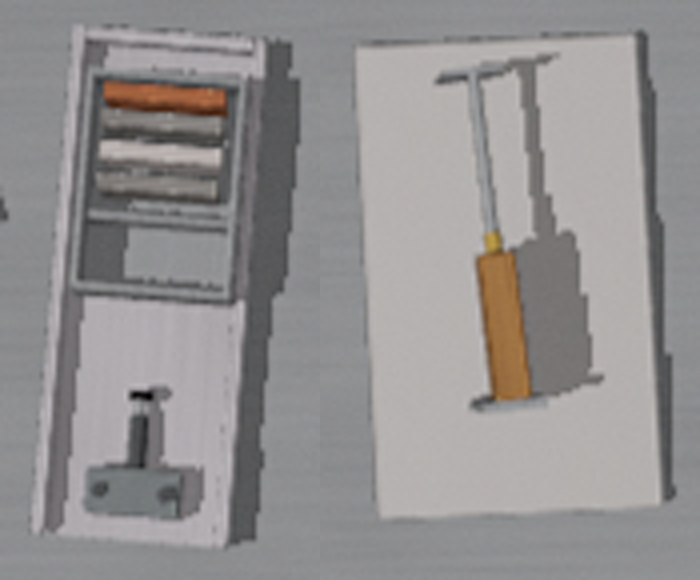

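View pics/crop2.png

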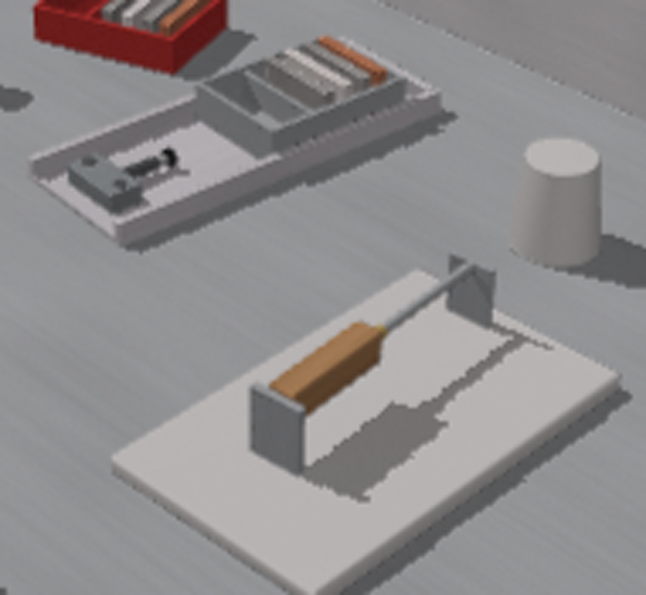

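The crops confirm it. The grey tray, with stones in its far part, has its empty pocket near (284,180) and sits in the pale track. The hook lies with its blade at (407,208) and foot at (409,290).

```bash
cat > h.py <<'E'
import numpy as np,cv2
def load(n):
    g=np.load(n); return {k:g[k] for k in g.files}
def ray(g,uv,z):
    uv=np.atleast_2d(np.asarray(uv,float));K,R,t=g["intrinsics"],g["R"],g["t"]
    d=np.c_[(uv-K[:2,2])/[K[0,0],K[1,1]],np.ones(len(uv))]@R; C=-R.T@t
    return C+d*((z-C[2])/d[:,2])[:,None]
def cloud(g):
    z=g["z_map"];v,u=np.mgrid[:480,:640];K=g["intrinsics"]
    c=np.stack([(u-K[0,2])/K[0,0]*z,(v-K[1,2])/K[1,1]*z,z],-1)
    return (c-g["t"])@g["R"]
def proj(g,X):
    c=np.atleast_2d(X)@g["R"].T+g["t"];p=c@g["intrinsics"].T;return p[:,:2]/p[:,2:]
E
python3 - <<'E'
from h import *
for n in("top","side"):
    g=load(n+"0.npz");P=cloud(g);hsv=cv2.cvtColor(g["pixels"],cv2.COLOR_RGB2HSV)
    print(n,"cam",-g["R"].T@g["t"])
    m=(hsv[...,0]>8)&(hsv[...,0]<22)&(hsv[...,1]>110)&(hsv[...,2]>90)
    roi=np.zeros_like(m)
    if n=="top": roi[240:295,395:425]=1
    else: roi[255:300,320:375]=1
    m&=roi
    pts=np.argwhere(m)[:,::-1].astype(np.float32)
    print(len(pts),"z med",np.percentile(P[m][:,2],[5,25,50,75,95]))
    X=ray(g,pts,0.071)[:,:2]
    if n=="top": 
        r=cv2.minAreaRect((X*1000).astype(np.float32));print("rect",r)
        v,u=np.argwhere(m).T
        fl=cv2.fitLine((X*1000).astype(np.float32),cv2.DIST_L2,0,.01,.01).ravel();print(fl,np.degrees(np.arctan2(fl[1],fl[0])))
    top=m&(abs(P[...,2]-.071)<.004); Q=P[top][:,:2]*1000
    print("3d",Q.mean(0),cv2.minAreaRect(Q.astype(np.float32)))
    # blade/rod by height: board region points above .03
    for lo,hi in((.05,.068),(.060,.08)):
        q=P.reshape(-1,3);s=(q[:,0]>.3)&(q[:,0]<.7)&(q[:,1]<-.1)&(q[:,1]>-.3)&(q[:,2]>lo)&(q[:,2]<hi);print(lo,hi,s.sum(),q[s].min(0),q[s].max(0))
g=load("top0.npz")
def c1(x,y):return (245+(x+.5)/4-.5,115+(y+.5)/4-.5)
print("tray rim NL NR FL FR",ray(g,[c1(72,290),c1(233,300),c1(95,72),c1(245,78)],.039)*1000)
print("buffer housing far L/R near L/R",ray(g,[c1(90,465),c1(184,473),c1(84,512),c1(180,520)],.025)*1000)
print("rail near L outer, near R",ray(g,[c1(35,533),c1(225,548),c1(75,25),c1(268,38)],.022)*1000)
c2=lambda x,y:(365+(x-320+.5)/4-.5,190+(y+.5)/4-.5)
print("board",ray(g,[c2(357,47),c2(638,33),c2(380,518),c2(660,503)],.015)*1000)
print("blade top L,R",ray(g,[c2(436,80),c2(510,68)],.063)*1000,"foot top",ray(g,[c2(472,403),c2(548,403)],.071)*1000)
E
```

```text
top cam [ 0.47376313 -0.03484666  1.35207073]
341 z med [0.06576097 0.06903911 0.07116561 0.07309711 0.07578234]
rect ((468.6396484375, -240.58245849609375), (99.3194351196289, 22.42495346069336), 5.2909770011901855)
[ 9.9590290e-01  9.0428941e-02  4.6346707e+02 -2.4125166e+02] 5.1882844
3d [ 462.8535004  -241.68676954] ((467.3741455078125, -241.00430297851562), (96.62699127197266, 21.77669334411621), 6.011874198913574)
0.05 0.068 295 [ 0.4115015  -0.26333799  0.05076324] [ 0.62156559 -0.20910737  0.06799707]
0.06 0.08 564 [ 0.41187999 -0.26543234  0.06000387] [ 0.62138347 -0.21075942  0.07943279]
side cam [-0.28486292 -0.95577613  0.8400742 ]
255 z med [0.06699768 0.06954045 0.07077444 0.07187577 0.07353805]
3d [ 457.99942364 -245.7073823 ] ((462.0532531738281, -245.06773376464844), (96.22480010986328, 23.351924896240234), 5.171438694000244)
0.05 0.068 483 [ 0.40549342 -0.2701761   0.05004994] [ 0.62150019 -0.2098631   0.06797765]
0.06 0.08 540 [ 0.40549342 -0.2701761   0.06000357] [ 0.62089142 -0.2098631   0.07539242]
tray rim NL NR FL FR [[676.47695107 117.93322839  39.        ]
 
[... 213 characters left out ...]
4  50.08612791  25.        ]
 [538.3153211  113.01195354  25.        ]
 [532.4328677   52.89562689  25.        ]]
rail near L outer, near R [[525.70640405 144.20364517  22.        ]
 [514.57721682  25.03651229  22.        ]
 [849.30664865 116.82015158  22.        ]
 [839.11282472  -6.09795075  22.        ]]
board [[ 639.66213605 -161.40044018   15.        ]
 [ 646.03156325 -339.94227545   15.        ]
 [ 343.04238874 -169.79380954   15.        ]
 [ 349.84543499 -345.23590175   15.        ]]
blade top L,R [[ 612.72560272 -204.72455027   63.        ]
 [ 619.44577618 -250.12819708   63.        ]] foot top [[ 416.33019722 -220.91265106   71.        ]
 [ 415.67487968 -266.62328809   71.        ]]
```

>>> move_arm:
  targets: [0, 0, 0, 0, -0.174, 0, 0, 0, 0, 0, -0.174, 0, 18, 0, -57, 0, 0, 0, 18, 0, -57, 0, 0, 0, 18, 0, -57, 0, 0, 0]
  hand: 1

```text
time_s: 0.72
position: [0.2096, 0.3646, 0.2155]
tool_rot: [[0.996, -0.0, -0.091], [0.091, -0.0, 0.996], [-0.0, -1.0, -0.0]]
ft_force: [1.5, -0.1, 0.2]
grip_width: 0.0855
```

>>> move_arm:
  targets: [18, 0, -57, 0, 0, 0, 18, 0, -57, 0, 0, 0, 18, 0, -57, 0, 0, 0, 18, 0, -57, 0, 0, 0, 18, 0, -57, 0, 0, 0]

```text
time_s: 1.35
position: [0.3249, 0.0888, 0.2159]
tool_rot: [[0.996, 0.0, -0.09], [0.09, 0.0, 0.996], [0.0, -1.0, 0.0]]
ft_force: [1.3, 1.2, 0.7]
grip_width: 0.0852
```

>>> move_arm:
  targets: [18, 0, -57, 0, 0, 0, 18, 0, -57, 0, 0, 0, 18, 0, -57, 0, 0, 0, 18, 0, -57, 0, 0, 0, 0, 0, 0, 0, 0, 0]

```text
time_s: 1.98
position: [0.4178, -0.1331, 0.215]
tool_rot: [[0.996, -0.001, -0.086], [0.086, 0.0, 0.996], [-0.001, -1.0, 0.0]]
ft_force: [-0.0, 0.5, 0.5]
grip_width: 0.0851
```

>>> move_arm:
  targets: [12, 0, -37, 0, 0, 0, 12, 0, -37, 0, 0, 0, 12, 0, -37, 0, 0, 0, 0, 40, 0, 0, 0, 0, 0, 40, 0, 0, 0, 0]

```text
time_s: 2.6
position: [0.4626, -0.2367, 0.1347]
tool_rot: [[0.996, -0.0, -0.09], [0.09, 0.0, 0.996], [0.0, -1.0, 0.0]]
ft_force: [0.1, -0.9, -0.9]
grip_width: 0.0858
```

>>> move_arm:
  targets: [0, 0, 0, 0, 0, 0, 0, 0, 0, 0, 0, 0, 0, 0, 0, 0, 0, 0, 0, 0, 0, 0, 0, 0, 0, 0, 0, 0, 0, 0]

```text
time_s: 3.22
position: [0.4629, -0.2373, 0.1363]
tool_rot: [[0.996, 0.001, -0.09], [0.09, -0.001, 0.996], [0.001, -1.0, -0.001]]
ft_force: [-0.1, 0.7, 0.6]
grip_width: 0.0855
```

Run:
```python
from rig import env,get_image
import cv2,numpy as np
s=env.observe();print(s["position"],s["tool_rot"],s["q"])
a=get_image("top");b=get_image("side")
A=cv2.resize(a["pixels"][190:335,350:470,::-1],None,fx=3,fy=3)
B=cv2.resize(b["pixels"][190:335,270:440,::-1],None,fx=2.5,fy=2.5)
B=cv2.copyMakeBorder(B,0,max(0,A.shape[0]-B.shape[0]),0,0,0);cv2.imwrite("pics/hover.png",np.hstack([A,B[:A.shape[0]]]))
```

```text
[ 0.46292551 -0.23729507  0.13631571] [[ 9.95930409e-01  6.64299700e-04 -9.01231358e-02]
 [ 9.01234922e-02 -5.27657773e-04  9.95930458e-01]
 [ 6.14042131e-04 -9.99999640e-01 -5.85379430e-04]] [-4.01947103e+01  2.30963582e+01  8.65279602e+01  1.56232834e-03
  7.03270964e+01 -1.35365938e+02]
```

View pics/hover.png

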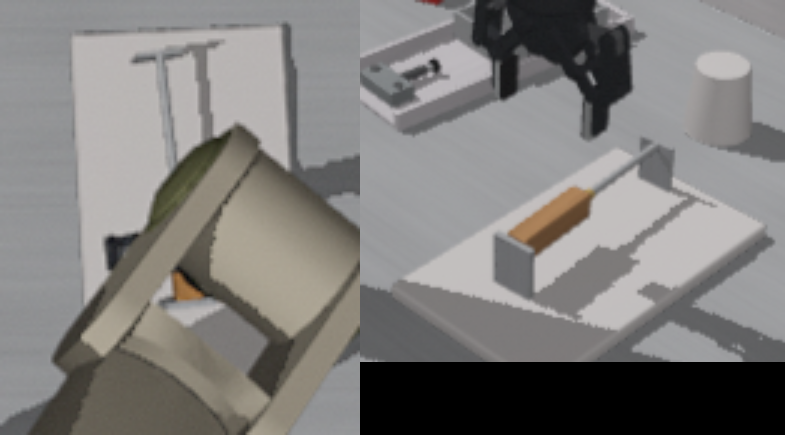

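The side crop shows the open jaws above the handle, roughly straddling it, with the handle at (550,220). The hook hasn't moved. I'll shift a little, descend and grip.

>>> move_arm:
  targets: [1, 6, -4, 0, 0, 0, 0, 20, 0, 0, 0, 0, 0, 20, 0, 0, 0, 0, 0, 20, 0, 0, 0, 0, 0, 20, 0, 0, 0, 0]

```text
time_s: 3.95
position: [0.4641, -0.2414, 0.0488]
tool_rot: [[0.996, -0.0, -0.09], [0.09, 0.0, 0.996], [-0.0, -1.0, 0.0]]
ft_force: [0.4, -0.7, 0.3]
grip_width: 0.0852
```

>>> move_arm:
  targets: [0, 0, 0, 0, 0, 0, 0, 0, 0, 0, 0, 0, 0, 0, 0, 0, 0, 0, 0, 0, 0, 0, 0, 0, 0, 0, 0, 0, 0, 0]

```text
time_s: 4.58
position: [0.4643, -0.2412, 0.0501]
tool_rot: [[0.996, 0.0, -0.09], [0.09, -0.0, 0.996], [0.0, -1.0, -0.0]]
ft_force: [-0.9, 0.1, 0.2]
grip_width: 0.086
```

>>> move_arm:
  targets: [0, 0, 0, 0, 0, 0, 0, 0, 0, 0, 0, 0, 0, 0, 0, 0, 0, 0, 0, 0, 0, 0, 0, 0, 0, 0, 0, 0, 0, 0]
  hand: -1
  squeeze: 40

```text
time_s: 5.2
position: [0.4642, -0.2412, 0.05]
tool_rot: [[0.996, 0.0, -0.09], [0.09, -0.0, 0.996], [0.0, -1.0, -0.0]]
ft_force: [0.2, 0.4, 2.1]
grip_width: 0.0203
```

>>> move_arm:
  targets: [0, 0, 0, 0, 0, 0, 0, 0, 0, 0, 0, 0, 0, 0, 0, 0, 0, 0, 0, 0, 0, 0, 0, 0, 0, 0, 0, 0, 0, 0]
  squeeze: 100

```text
time_s: 5.82
position: [0.4643, -0.2413, 0.0502]
tool_rot: [[0.996, 0.0, -0.09], [0.09, -0.0, 0.996], [0.0, -1.0, -0.001]]
ft_force: [-1.0, 0.7, 4.7]
grip_width: 0.0183
```

Run:
```python
from rig import env,get_image
import cv2,numpy as np
s=env.observe();print(s["position"],s["grip_width"],s["ft_force"],s["wrist_torque"])
b=get_image("side");np.savez("side1.npz",**b)
cv2.imwrite("pics/grip.png",cv2.resize(b["pixels"][190:335,270:440,::-1],None,fx=4,fy=4))
```

```text
[ 0.46428997 -0.24129623  0.05020364] 0.0182894449399026 [-1.01632094  0.66287128  4.68163834] [0.12298126 0.15047705 0.01581915]
```

View pics/grip.png

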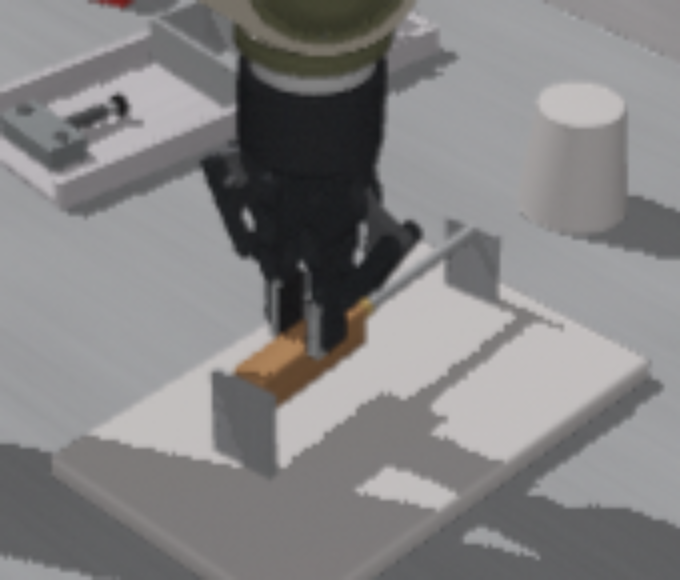

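The grip is good: fingers around the middle of the handle, hook still standing. Lifting and turning to the track direction.

>>> move_arm:
  targets: [0, -10, 0, 0, 0, 0, 0, -30, 0, 0, 0, 0, 0, -30, 0, 0, 0, 0, 0, -30, 0, 0, 0, 0, 0, -10, 0, 0, 0, 0]

```text
time_s: 6.5
position: [0.4645, -0.2414, 0.1614]
tool_rot: [[0.996, 0.002, -0.09], [0.09, -0.002, 0.996], [0.002, -1.0, -0.002]]
ft_force: [0.1, 0.7, -2.0]
grip_width: 0.0182
```

>>> move_arm:
  targets: [0, 0, 0, 0, 0.09, 0, 0, 0, 0, 0, 0.09, 0, 3, 0, 20, 0, 0, 0, 6, 0, 41, 0, 0, 0, 6, 0, 41, 0, 0, 0]

```text
time_s: 7.12
position: [0.4881, -0.1387, 0.1592]
tool_rot: [[0.996, -0.001, 0.088], [-0.088, 0.001, 0.996], [-0.001, -1.0, 0.001]]
ft_force: [1.3, 0.7, -1.6]
grip_width: 0.0181
```

>>> move_arm:
  targets: [6, 0, 41, 0, 0, 0, 6, 0, 41, 0, 0, 0, 6, 0, 41, 0, 0, 0, 6, 0, 41, 0, 0, 0, 3, 0, 30, 0, 0, 0]

```text
time_s: 7.75
position: [0.532, 0.0527, 0.1592]
tool_rot: [[0.996, -0.001, 0.086], [-0.086, 0.001, 0.996], [-0.001, -1.0, 0.0]]
ft_force: [1.1, -0.9, -1.5]
grip_width: 0.0182
```

>>> move_arm:
  targets: [3, 0, 30, 0, 0, 0, 0, 0, 0, 0, 0, 0, 0, 0, 0, 0, 0, 0, 0, 0, 0, 0, 0, 0, 0, 0, 0, 0, 0, 0]

```text
time_s: 8.38
position: [0.5381, 0.079, 0.1598]
tool_rot: [[0.996, -0.0, 0.09], [-0.09, -0.0, 0.996], [-0.0, -1.0, -0.0]]
ft_force: [-0.1, 0.8, -1.9]
grip_width: 0.0184
```

Run:
```python
from rig import env,get_image
import cv2,numpy as np
s=env.observe();print(s["position"],s["tool_rot"],s["grip_width"],s["ft_force"],s["wrist_torque"])
a=get_image("top");b=get_image("side");np.savez("top2.npz",**a);np.savez("side2.npz",**b)
A=cv2.resize(a["pixels"][110:270,230:340,::-1],None,fx=3.2,fy=3.2)
B=cv2.resize(b["pixels"][110:270,230:400,::-1],None,fx=2.6,fy=2.6)
B=cv2.copyMakeBorder(B,0,max(0,A.shape[0]-B.shape[0]),0,0,0);cv2.imwrite("pics/over.png",np.hstack([A,B[:A.shape[0]]]))
```

```text
[0.53814387 0.07896024 0.15980331] [[ 9.95902375e-01 -1.33533859e-04  9.04347417e-02]
 [-9.04347471e-02 -3.46189194e-05  9.95902382e-01]
 [-1.29855935e-04 -9.99999990e-01 -4.65531648e-05]] 0.018428412271166286 [-0.10795291  0.75787847 -1.86983802] [0.02524278 0.02685123 0.02467743]
```

View pics/over.png

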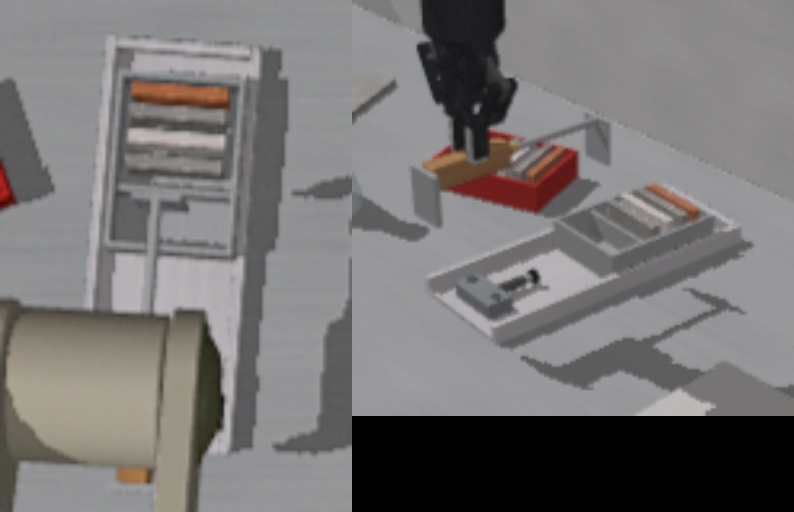

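The hook is held level over the track, with its blade at about (278,171) in the top view, above the pocket. Checking its position against the rim.

Run:
```python
from h import *
g=load("top2.npz")
P=cloud(g).reshape(-1,3)
# blade/rod points
s=(P[:,2]>.155)&(P[:,2]<.185)&(P[:,0]>.62)&(P[:,0]<.75)&(abs(P[:,1]-.07)<.05)
q=P[s];print(len(q),q.max(0),q.min(0));f=q[q[:,0]>q[:,0].max()-.008];print("blade pts",len(f),f.mean(0))
r=q[q[:,0]<q[:,0].max()-.012];print("rod fit slope",np.polyfit(r[:,0],r[:,1],1),np.degrees(np.arctan(np.polyfit(r[:,0],r[:,1],1)[0])),r[:,2].mean())
c=lambda x,y:(230+(x+.5)/3.2-.5,110+(y+.5)/3.2-.5)
print("near rim outer L,R",ray(g,[c(106,247),c(235,257)],.039)*1000,"divider",ray(g,[c(118,190),c(238,198)],.039)*1000)
im=cv2.resize(g["pixels"][150:205,250:320,::-1],None,fx=10,fy=10,interpolation=cv2.INTER_CUBIC);cv2.imwrite("pics/pk.png",im)
g=load("side2.npz");P=cloud(g).reshape(-1,3)
s=(P[:,2]>.14)&(P[:,2]<.175)&(P[:,0]>.66)&(P[:,0]<.75)&(abs(P[:,1]-.07)<.05);q=P[s];print("side blade",len(q),q.max(0),q.min(0),q.mean(0))
q=P[(P[:,0]>.67)&(P[:,0]<.75)&(abs(P[:,1]-.07)<.03)&(P[:,2]>.1)];print("blade lowest z",np.percentile(q[:,2],[0,2,5]))
q=P[(P[:,0]<.52)&(P[:,0]>.45)&(abs(P[:,1]-.085)<.03)&(P[:,2]>.1)];print("foot z",np.percentile(q[:,2],[0,2,5]),q[:,0].min())
```

```text
160 [0.69504379 0.08324839 0.17974031] [0.62018528 0.04853185 0.15525483]
blade pts 57 [0.69158746 0.06497718 0.16934382]
rod fit slope [-0.08410273  0.12515015] -4.807417957943462 0.17234702984078623
near rim outer L,R [[677.17910424 117.538132    39.        ]
 [667.86716553  16.96325736  39.        ]] divider [[721.96756897 107.84142687  39.        ]
 [714.29727492  14.07131028  39.        ]]
side blade 131 [0.69369085 0.08248244 0.17487046] [0.66145114 0.04279296 0.14060126] [0.68438609 0.0615373  0.15905721]
blade lowest z [0.12315565 0.12469914 0.12659919]
foot z [0.1246852  0.1301821  0.13714153] 0.4505985999869932
```

View pics/pk.png

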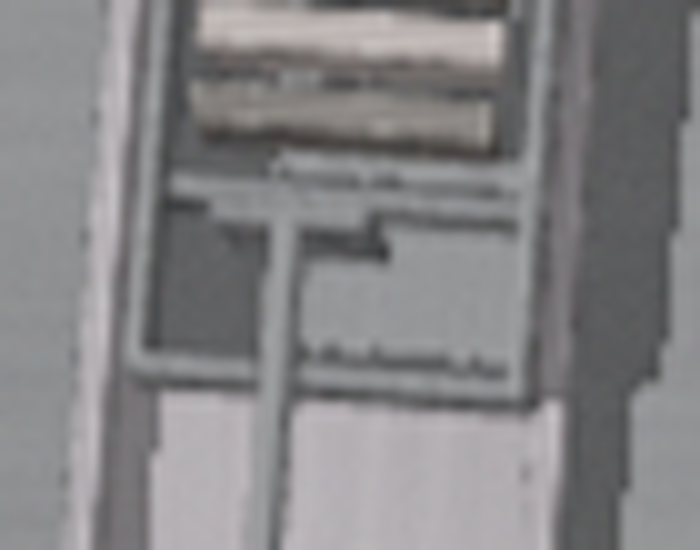

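The blade is at x≈692, between the near wall's inner face (≈676) and the divider (≈718), and the hook is level. Lowering it.

>>> move_arm:
  targets: [0, 15, 0, 0, 0, 0, 0, 25, 0, 0, 0, 0, 0, 20, 0, 0, 0, 0, 0, 15, 0, 0, 0, 0, 0, 5, 0, 0, 0, 0]

```text
time_s: 9.1
position: [0.538, 0.0794, 0.0792]
tool_rot: [[0.996, -0.001, 0.09], [-0.09, 0.0, 0.996], [-0.001, -1.0, -0.0]]
ft_force: [-1.1, 0.6, -2.0]
grip_width: 0.018
```

>>> move_arm:
  targets: [0, 8, 0, 0, 0, 0, 0, 8, 0, 0, 0, 0, 0, 8, 0, 0, 0, 0, 0, 6, 0, 0, 0, 0, 0, 0, 0, 0, 0, 0]

```text
time_s: 9.72
position: [0.538, 0.0795, 0.0494]
tool_rot: [[0.996, -0.001, 0.09], [-0.09, 0.0, 0.996], [-0.001, -1.0, -0.0]]
ft_force: [-0.3, -0.6, -1.6]
grip_width: 0.0179
```

Run:
```python
from rig import env,get_image
import cv2,numpy as np
F=[]
for i in range(3):
  a=get_image("top");F.append(env.observe()["ft_force"]);
b=get_image("side");s=env.observe();F.append(s["ft_force"]);print(s["position"],np.round(F,2),s["time_s"])
A=cv2.resize(a["pixels"][110:270,230:340,::-1],None,fx=3.2,fy=3.2)
B=cv2.resize(b["pixels"][140:260,230:400,::-1],None,fx=2.6,fy=2.6)
B=cv2.copyMakeBorder(B,0,max(0,A.shape[0]-B.shape[0]),0,0,0);cv2.imwrite("pics/in.png",np.hstack([A,B[:A.shape[0]]]))
```

```text
[0.5384043  0.07950838 0.05011626] [[ 0.04  0.47 -2.78]
 [-0.85 -0.   -2.22]
 [ 0.59 -0.66 -1.95]
 [-0.37  0.41 -1.7 ]] 9.925
```

View pics/in.png

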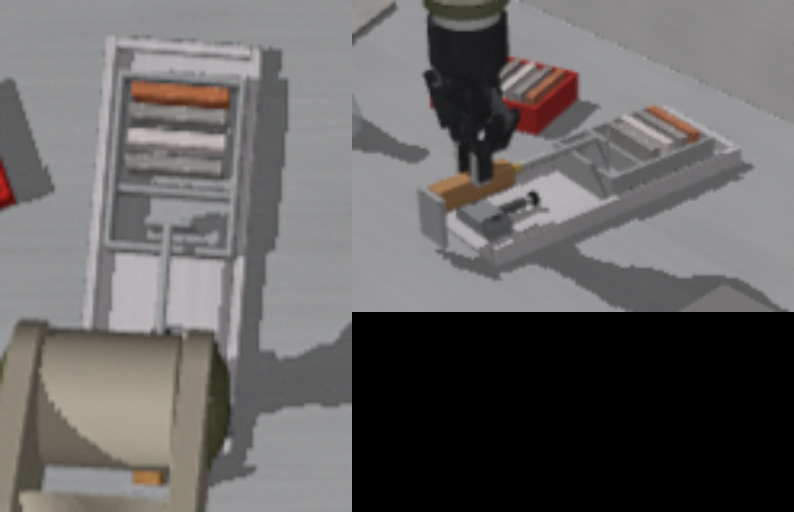

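The blade is inside the pocket at (165,225) in the crop, touching nothing; forces read about 0 apart from weight. Dragging.

>>> move_arm:
  targets: [-5, 0, 0, 0, 0, 0, -5, 0, 0, 0, 0, 0, -4, 0, 0, 0, 0, 0, -4, 0, 0, 0, 0, 0, -4, 0, 0, 0, 0, 0]

```text
time_s: 10.55
position: [0.5164, 0.0814, 0.0499]
tool_rot: [[0.996, 0.001, 0.09], [-0.09, -0.0, 0.996], [0.001, -1.0, 0.0]]
ft_force: [2.9, -0.5, -3.5]
grip_width: 0.0184
```

>>> move_arm:
  targets: [-4, 0, 0, 0, 0, 0, -4, 0, 0, 0, 0, 0, -4, 0, 0, 0, 0, 0, -4, 0, 0, 0, 0, 0, -4, 0, 0, 0, 0, 0]

```text
time_s: 11.18
position: [0.4961, 0.0833, 0.0498]
tool_rot: [[0.996, 0.0, 0.09], [-0.09, 0.0, 0.996], [0.0, -1.0, 0.0]]
ft_force: [2.4, 0.2, -2.9]
grip_width: 0.0181
```

>>> move_arm:
  targets: [-3, 0, 0, 0, 0, 0, -3, 0, 0, 0, 0, 0, -3, 0, 0, 0, 0, 0, -3, 0, 0, 0, 0, 0, -3, 0, 0, 0, 0, 0]

```text
time_s: 11.8
position: [0.4813, 0.0846, 0.0498]
tool_rot: [[0.996, 0.0, 0.09], [-0.09, -0.0, 0.996], [0.0, -1.0, -0.0]]
ft_force: [2.6, 0.1, -2.5]
grip_width: 0.0179
```

>>> move_arm:
  targets: [-1, 0, 0, 0, 0, 0, -1, 0, 0, 0, 0, 0, -1, 0, 0, 0, 0, 0, -1, 0, 0, 0, 0, 0, -1, 0, 0, 0, 0, 0]

```text
time_s: 12.42
position: [0.4764, 0.0851, 0.0498]
tool_rot: [[0.996, 0.0, 0.09], [-0.09, -0.0, 0.996], [0.0, -1.0, -0.0]]
ft_force: [2.1, 0.0, -2.9]
grip_width: 0.0181
```

Run:
```python
from rig import env,get_image
import cv2,numpy as np
a=get_image("top");b=get_image("side")
A=cv2.resize(a["pixels"][110:270,230:340,::-1],None,fx=3.2,fy=3.2)
B=cv2.resize(b["pixels"][170:260,230:380,::-1],None,fx=3,fy=3)
B=cv2.copyMakeBorder(B,0,max(0,A.shape[0]-B.shape[0]),0,0,0);cv2.imwrite("pics/drag.png",np.hstack([A,B[:A.shape[0]]]))
```

```text
(no output)
```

View pics/drag.png

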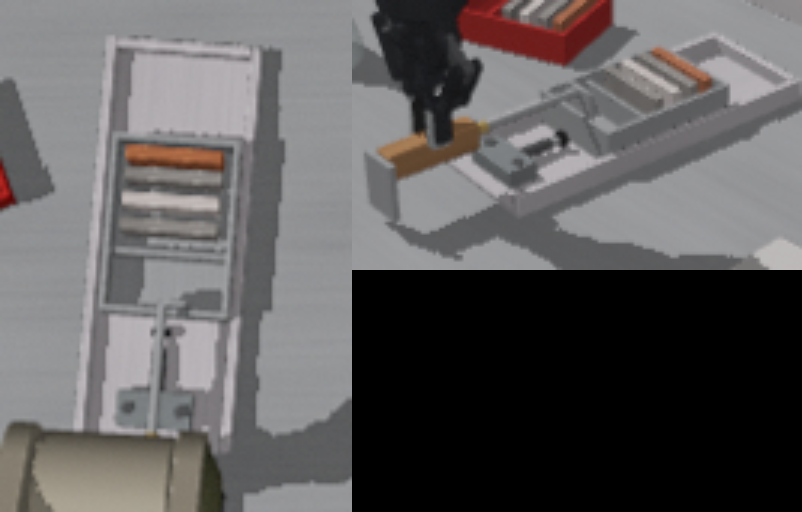

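The tray follows; the pad at (162,328) in the crop is only about 10 mm ahead of the near wall. Creeping now.

>>> move_arm:
  targets: [-1, 0, 0, 0, 0, 0, -1, 0, 0, 0, 0, 0, -1, 0, 0, 0, 0, 0, -1, 0, 0, 0, 0, 0, -1, 0, 0, 0, 0, 0]

```text
time_s: 13.15
position: [0.4714, 0.0855, 0.0498]
tool_rot: [[0.996, 0.0, 0.09], [-0.09, -0.0, 0.996], [0.0, -1.0, -0.0]]
ft_force: [2.8, -1.0, -4.7]
grip_width: 0.0185
```

>>> move_arm:
  targets: [-0.6, 0, 0, 0, 0, 0, -0.6, 0, 0, 0, 0, 0, -0.6, 0, 0, 0, 0, 0, -0.6, 0, 0, 0, 0, 0, -0.6, 0, 0, 0, 0, 0]

```text
time_s: 13.78
position: [0.4685, 0.0858, 0.0498]
tool_rot: [[0.996, -0.0, 0.09], [-0.09, -0.0, 0.996], [-0.0, -1.0, -0.0]]
ft_force: [2.6, -0.2, -3.8]
grip_width: 0.0181
```

>>> move_arm:
  targets: [-0.6, 0, 0, 0, 0, 0, -0.6, 0, 0, 0, 0, 0, -0.6, 0, 0, 0, 0, 0, -0.6, 0, 0, 0, 0, 0, -0.6, 0, 0, 0, 0, 0]

```text
time_s: 14.4
position: [0.4658, 0.086, 0.0499]
tool_rot: [[0.996, 0.001, 0.09], [-0.09, -0.0, 0.996], [0.001, -1.0, 0.0]]
ft_force: [5.9, -0.2, -3.1]
grip_width: 0.018
```

Buffer contact: the force rose from the 2.6 N sliding average to 5.9 N. Target is about 12.6 N.

>>> move_arm:
  targets: [-0.4, 0, 0, 0, 0, 0, -0.4, 0, 0, 0, 0, 0, -0.4, 0, 0, 0, 0, 0, -0.4, 0, 0, 0, 0, 0, -0.2, 0, 0, 0, 0, 0]

```text
time_s: 15.02
position: [0.4647, 0.0861, 0.05]
tool_rot: [[0.996, 0.002, 0.09], [-0.09, -0.0, 0.996], [0.002, -1.0, 0.0]]
ft_force: [7.2, -0.1, -4.3]
grip_width: 0.0185
```

```bash
cat > f.py <<'E'
from rig import env,get_image
import numpy as np,sys
F=[]
for i in range(int(sys.argv[1])):
    get_image("top");s=env.observe();F.append(s["ft_force"])
F=np.array(F);print(s["time_s"],s["position"].round(4),F.mean(0).round(2),F[:,0].round(1),"along",(F@[.9959,-.0904,0]).mean().round(2),s["wrist_torque"].round(2))
E
python3 f.py 5
```

```text
15.275 [0.4646 0.0861 0.05  ] [ 7.   -0.29 -5.  ] [6.7 6.8 7.3 7.7 6.6] along 6.99 [-0.01 -1.06  0.07]
```

>>> move_arm:
  targets: [-0.4, 0, 0, 0, 0, 0, -0.4, 0, 0, 0, 0, 0, -0.4, 0, 0, 0, 0, 0, -0.4, 0, 0, 0, 0, 0, -0.4, 0, 0, 0, 0, 0]

```text
time_s: 15.9
position: [0.4635, 0.0862, 0.0502]
tool_rot: [[0.996, 0.004, 0.09], [-0.09, -0.0, 0.996], [0.004, -1.0, 0.0]]
ft_force: [9.0, -0.3, -4.7]
grip_width: 0.0182
```

```bash
python3 f.py 5
```

```text
16.15 [0.4634 0.0862 0.0502] [ 9.28 -0.63 -5.61] [ 9.3  9.2  9.4  8.5 10. ] along 9.3 [-0.06 -1.44  0.02]
```

>>> move_arm:
  targets: [-0.5, 0, 0, 0, 0, 0, -0.5, 0, 0, 0, 0, 0, -0.5, 0, 0, 0, 0, 0, -0.5, 0, 0, 0, 0, 0, -0.5, 0, 0, 0, 0, 0]

```text
time_s: 16.77
position: [0.4619, 0.0863, 0.0504]
tool_rot: [[0.996, 0.006, 0.09], [-0.09, -0.0, 0.996], [0.006, -1.0, 0.0]]
ft_force: [12.6, -0.1, -7.9]
grip_width: 0.0179
```

```bash
python3 f.py 5
```

```text
17.025 [0.4619 0.0863 0.0504] [12.43 -0.59 -7.3 ] [12.5 12.3 12.6 11.7 13. ] along 12.43 [-0.04 -1.98  0.02]
```

Run:
```python
from rig import env,get_image
import cv2,numpy as np
b=get_image("side")
cv2.imwrite("pics/hold.png",cv2.resize(b["pixels"][165:265,220:390,::-1],None,fx=4.6,fy=4.6,interpolation=cv2.INTER_CUBIC))
```

```text
(no output)
```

View pics/hold.png

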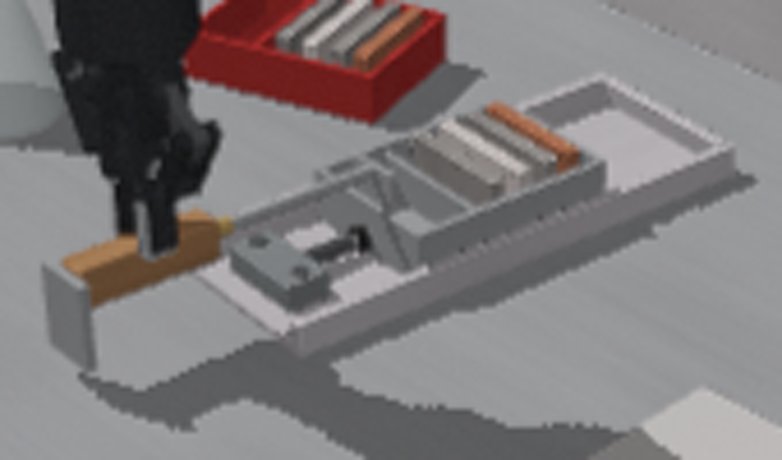

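>>> move_arm:
  targets: [0, 0.3, 0, 0, 0, 0, 0, 0.3, 0, 0, 0, 0, 0, 0.3, 0, 0, 0, 0, 0, 0, 0, 0, 0, 0, 0, 0, 0, 0, 0, 0]

```text
time_s: 17.7
position: [0.4617, 0.0863, 0.0495]
tool_rot: [[0.996, 0.006, 0.09], [-0.09, -0.0, 0.996], [0.006, -1.0, 0.0]]
ft_force: [11.0, -1.1, -6.6]
grip_width: 0.0177
```

```bash
python3 f.py 5
```

```text
17.95 [0.4616 0.0863 0.0495] [11.45 -0.74 -5.79] [11.1 11.4 11.2 11.8 11.8] along 11.47 [-0.07 -1.82 -0.03]
```

The pad at (360,238) is pressed by the tray's near wall, and the gripper is clear of the tray. A small nudge, then hold.

>>> move_arm:
  targets: [-0.4, 0, 0, 0, 0, 0, 0, 0, 0, 0, 0, 0, 0, 0, 0, 0, 0, 0, 0, 0, 0, 0, 0, 0, 0, 0, 0, 0, 0, 0]

```text
time_s: 18.58
position: [0.4616, 0.0863, 0.0495]
tool_rot: [[0.996, 0.007, 0.09], [-0.09, -0.0, 0.996], [0.007, -1.0, 0.0]]
ft_force: [13.7, -1.2, -7.3]
grip_width: 0.0183
```

```bash
python3 f.py 5
```

```text
18.825 [0.4616 0.0863 0.0495] [12.4  -0.71 -6.38] [12.7 12.2 11.7 12.2 13.3] along 12.42 [-0.11 -1.98  0.05]
```

>>> move_arm:
  targets: [0, 0, 0, 0, 0, 0, 0, 0, 0, 0, 0, 0, 0, 0, 0, 0, 0, 0, 0, 0, 0, 0, 0, 0, 0, 0, 0, 0, 0, 0]

```text
time_s: 19.45
position: [0.4616, 0.0864, 0.0496]
tool_rot: [[0.996, 0.007, 0.09], [-0.09, -0.0, 0.996], [0.007, -1.0, 0.0]]
ft_force: [13.1, -0.1, -6.1]
grip_width: 0.0182
```

```bash
python3 f.py 5
```

```text
19.7 [0.4616 0.0863 0.0496] [12.23 -0.53 -6.57] [12.7 12.5 12.4 12.1 11.5] along 12.23 [-0.11 -2.    0.02]
```

Held for over 1 s at about 12.3 N against 2.6 N sliding friction, so about 9.8 N on the buffer. Easing off and moving the blade to mid-pocket.

>>> move_arm:
  targets: [1, 0, 0, 0, 0, 0, 1, 0, 0, 0, 0, 0, 1, 0, 0, 0, 0, 0, 1, 0, 0, 0, 0, 0, 1, 0, 0, 0, 0, 0]

```text
time_s: 20.32
position: [0.4642, 0.0862, 0.049]
tool_rot: [[0.996, 0.001, 0.09], [-0.09, -0.0, 0.996], [0.001, -1.0, 0.0]]
ft_force: [4.3, -0.3, -3.5]
grip_width: 0.0184
```

>>> move_arm:
  targets: [1, 0, 0, 0, 0, 0, 1, 0, 0, 0, 0, 0, 1, 0, 0, 0, 0, 0, 1, 0, 0, 0, 0, 0, 1, 0, 0, 0, 0, 0]

```text
time_s: 20.95
position: [0.4685, 0.0858, 0.0488]
tool_rot: [[0.996, -0.001, 0.09], [-0.09, 0.0, 0.996], [-0.001, -1.0, -0.0]]
ft_force: [-0.3, 0.1, -2.7]
grip_width: 0.018
```

>>> move_arm:
  targets: [1, 0, 0, 0, 0, 0, 2, 0, 0, 0, 0, 0, 2, 0, 0, 0, 0, 0, 2, 0, 0, 0, 0, 0, 2, 0, 0, 0, 0, 0]

```text
time_s: 21.58
position: [0.4779, 0.0849, 0.0489]
tool_rot: [[0.996, -0.0, 0.09], [-0.09, -0.0, 0.996], [-0.0, -1.0, -0.0]]
ft_force: [-0.0, -0.5, -2.3]
grip_width: 0.0182
```

```bash
python3 f.py 5
python3 - <<'E'
from rig import env,get_image
import cv2,numpy as np
a=get_image("top");b=get_image("side");np.savez("top3.npz",**a);np.savez("side3.npz",**b);print(env.observe()["tool_rot"].round(4))
A=cv2.resize(a["pixels"][160:250,240:330,::-1],None,fx=4,fy=4,interpolation=cv2.INTER_CUBIC)
B=cv2.resize(b["pixels"][170:260,230:340,::-1],None,fx=4,fy=4,interpolation=cv2.INTER_CUBIC)
cv2.imwrite("pics/eased.png",np.hstack([A,B]))
E
```

```text
21.825 [0.4777 0.085  0.0489] [ 0.11  0.02 -2.47] [-0.1 -0.5  0.2  0.1  0.9] along 0.11 [0.01 0.06 0.03]
[[ 9.96e-01 -1.00e-04  8.97e-02]
 [-8.97e-02 -0.00e+00  9.96e-01]
 [-1.00e-04 -1.00e+00 -0.00e+00]]
```

View pics/eased.png

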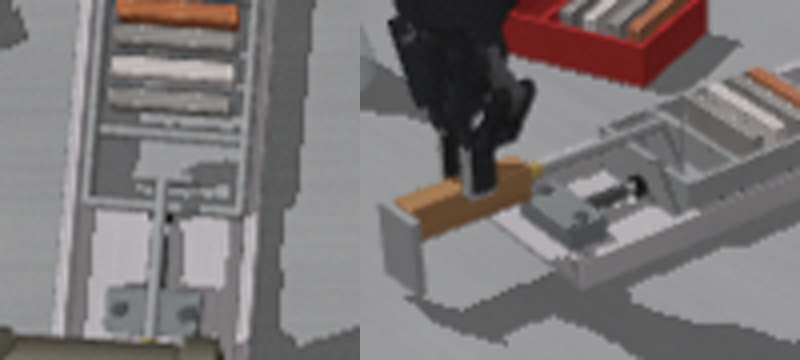

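The blade is free in the pocket, at (160,183) between the wall (205) and the divider (132), with zero force; the tray rests at the pad. Lifting straight up.

>>> move_arm:
  targets: [0, -5, 0, 0, 0, 0, 0, -15, 0, 0, 0, 0, 0, -20, 0, 0, 0, 0, 0, -30, 0, 0, 0, 0, 0, -40, 0, 0, 0, 0]

```text
time_s: 22.55
position: [0.4772, 0.085, 0.1598]
tool_rot: [[0.996, -0.001, 0.09], [-0.09, 0.0, 0.996], [-0.001, -1.0, -0.0]]
ft_force: [0.7, 0.3, -1.3]
grip_width: 0.018
```

>>> move_arm:
  targets: [0, 0, 0, 0, 0, 0, 0, 0, 0, 0, 0, 0, 0, 0, 0, 0, 0, 0, 0, 0, 0, 0, 0, 0, 0, 0, 0, 0, 0, 0]

```text
time_s: 23.18
position: [0.4776, 0.0849, 0.1585]
tool_rot: [[0.996, -0.001, 0.09], [-0.09, 0.0, 0.996], [-0.001, -1.0, -0.0]]
ft_force: [-0.8, 0.7, -1.0]
grip_width: 0.018
```

Run:
```python
from rig import env,get_image
import cv2
from h import *
s=env.observe();print(s["position"],s["time_s"],s["tool_rot"].round(4))
b=get_image("side");a=get_image("top")
g=b
B=cv2.resize(b["pixels"][110:260,200:370,::-1],None,fx=4,fy=4,interpolation=cv2.INTER_CUBIC);cv2.imwrite("pics/lift.png",B)
P=cloud(g).reshape(-1,3);fl=s["position"][2]-.0352;p=s["position"];c,sn=.996,-.09
X=(P[:,0]-p[0])*c+(P[:,1]-p[1])*sn;Y=-(P[:,0]-p[0])*sn+(P[:,1]-p[1])*c
for nm,lo,hi in(("blade",.145,.17),("foot",-.06,-.046)):
    m=(X>lo)&(X<hi)&(abs(Y)<.03)&(P[:,2]>fl-.03)&(P[:,2]<fl+.1);q=P[m];print(nm,m.sum(),"low z rel expected",(np.percentile(q[:,2],[0,2,5])-fl).round(4),"X",X[m].min(),X[m].max(),"Y",Y[m].min(),Y[m].max())
m=(X>.055)&(X<.14)&(abs(Y)<.012)&(P[:,2]>fl+.02);print("rod pitch",np.polyfit(X[m],P[m][:,2]-fl,1),"yaw",np.polyfit(X[m],Y[m],1),m.sum())
g=a;P=cloud(g).reshape(-1,3)
X=(P[:,0]-p[0])*c+(P[:,1]-p[1])*sn;Y=-(P[:,0]-p[0])*sn+(P[:,1]-p[1])*c
m=(X>.055)&(X<.15)&(abs(Y)<.012)&(P[:,2]>fl+.02);print("rod pitch",np.polyfit(X[m],P[m][:,2]-fl,1),"yaw",np.polyfit(X[m],Y[m],1),m.sum())
```

```text
[0.47764369 0.08493739 0.15851258] 23.175 [[ 9.96e-01 -9.00e-04  8.97e-02]
 [-8.97e-02  1.00e-04  9.96e-01]
 [-9.00e-04 -1.00e+00 -0.00e+00]]
blade 167 low z rel expected [0.0005 0.001  0.0028] X 0.14568722937343412 0.15719362525663377 Y -0.02350052123335246 0.01890234713038996
foot 238 low z rel expected [-0.0001  0.003   0.0043] X -0.05966443729926528 -0.04610625333329938 Y -0.026788081061073298 0.020874589554627634
rod pitch [-0.00785878  0.04634701] yaw [ 0.00288602 -0.00290131] 93
rod pitch [-0.00697721  0.04836646] yaw [0.00142807 0.00148556] 152
```

View pics/lift.png

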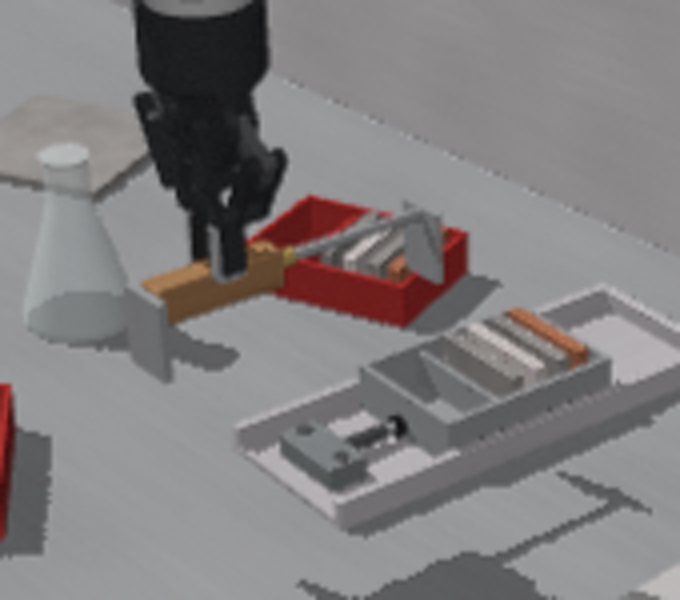

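The hook is still level in the grip, and the tray stands against the pad at (398,427). Carrying it back to the board.

>>> move_arm:
  targets: [2, 0, -20, 0, 0, 0, 2, 0, -41, 0, 0, 0, 2, 0, -41, 0, 0, 0, 2, 0, -41, 0, 0, 0, 2, 0, -41, 0, 0, 0]

```text
time_s: 23.9
position: [0.4711, -0.1006, 0.159]
tool_rot: [[0.996, 0.0, 0.09], [-0.09, -0.0, 0.996], [0.0, -1.0, -0.0]]
ft_force: [-0.0, 0.9, -2.4]
grip_width: 0.0181
```

>>> move_arm:
  targets: [2, 0, -41, 0, 0, 0, 2, 0, -41, 0, 0, 0, 2, 0, -40, 0, 0, 0, 0, 0, -20, 0, -0.09, 0, 0, 0, 0, 0, -0.09, 0]

```text
time_s: 24.52
position: [0.4642, -0.2427, 0.1586]
tool_rot: [[0.996, -0.0, -0.091], [0.091, -0.0, 0.996], [-0.0, -1.0, -0.0]]
ft_force: [-0.6, 0.5, -2.0]
grip_width: 0.0179
```

>>> move_arm:
  targets: [0, 0, 0, 0, 0, 0, 0, 0, 0, 0, 0, 0, 0, 0, 0, 0, 0, 0, 0, 0, 0, 0, 0, 0, 0, 0, 0, 0, 0, 0]

```text
time_s: 25.15
position: [0.4645, -0.2411, 0.159]
tool_rot: [[0.996, 0.0, -0.09], [0.09, -0.0, 0.996], [0.0, -1.0, -0.0]]
ft_force: [-0.2, -0.2, -2.2]
grip_width: 0.0182
```

```bash
cat > d.py <<'E'
from rig import env
import numpy as np
s=env.observe();p=s["position"];R=s["tool_rot"]
d=np.array([.4643,-.2413,.0502])-p
print("shift mm tool",(R.T@d*1000).round(2),"yaw err rad",np.radians(5.17)-np.arctan2(R[1,0],R[0,0]),s["ft_force"].round(2),R.round(4)[2])
E
python3 d.py
```

```text
shift mm tool [ -0.21 108.77  -0.15] yaw err rad 0.00012368938520487816 [-0.19 -0.23 -2.17] [ 0.e+00 -1.e+00 -1.e-04]
```

Descending to just above the board, then feeling for contact.

>>> move_arm:
  targets: [0, 20, 0, 0, 0, 0, 0, 30, 0, 0, 0, 0, 0, 30, 0, 0, 0, 0, 0, 16, 0, 0, 0, 0, 0, 6, 0, 0, 0, 0]

```text
time_s: 25.78
position: [0.4643, -0.241, 0.0562]
tool_rot: [[0.996, -0.001, -0.09], [0.09, 0.001, 0.996], [-0.001, -1.0, 0.001]]
ft_force: [-0.4, 0.4, -2.3]
grip_width: 0.0178
```

>>> move_arm:
  targets: [0, 2, 0, 0, 0, 0, 0, 2, 0, 0, 0, 0, 0, 1, 0, 0, 0, 0, 0, 0, 0, 0, 0, 0, 0, 0, 0, 0, 0, 0]

```text
time_s: 26.4
position: [0.4645, -0.2412, 0.0521]
tool_rot: [[0.996, 0.0, -0.09], [0.09, -0.0, 0.996], [0.0, -1.0, -0.0]]
ft_force: [-1.0, -0.3, -2.5]
grip_width: 0.0181
```

```bash
python3 d.py; python3 f.py 3
```

```text
shift mm tool [-0.22  1.89 -0.03] yaw err rad -1.664283355123919e-05 [-0.96 -0.29 -2.47] [ 2.e-04 -1.e+00 -3.e-04]
26.55 [ 0.4645 -0.2412  0.052 ] [-0.22 -0.04 -2.06] [-0.3 -0.  -0.3] along -0.21 [0.02 0.09 0.03]
```

>>> move_arm:
  targets: [0, 0.5, 0, 0, 0, 0, 0, 0.5, 0, 0, 0, 0, 0, 0.4, 0, 0, 0, 0, 0, 0, 0, 0, 0, 0, 0, 0, 0, 0, 0, 0]

```text
time_s: 27.18
position: [0.4645, -0.2412, 0.0505]
tool_rot: [[0.996, 0.0, -0.09], [0.09, -0.0, 0.996], [0.0, -1.0, -0.0]]
ft_force: [-0.1, -1.1, -2.9]
grip_width: 0.0184
```

```bash
python3 f.py 3
```

```text
27.325 [ 0.4645 -0.2412  0.0505] [-0.55 -0.06 -1.27] [-0.5 -1.1 -0.1] along -0.55 [-0.01  0.09  0.05]
```

>>> move_arm:
  targets: [0, 0.4, 0, 0, 0, 0, 0, 0.4, 0, 0, 0, 0, 0, 0, 0, 0, 0, 0, 0, 0, 0, 0, 0, 0, 0, 0, 0, 0, 0, 0]

```text
time_s: 27.95
position: [0.4645, -0.2414, 0.0502]
tool_rot: [[0.996, 0.0, -0.09], [0.09, -0.001, 0.996], [0.0, -1.0, -0.001]]
ft_force: [-2.4, -0.2, 4.9]
grip_width: 0.0179
```

```bash
python3 f.py 3
```

```text
28.1 [ 0.4645 -0.2414  0.0502] [-2.58 -0.08  5.46] [-2.4 -2.8 -2.5] along -2.56 [-0.01  0.36 -0.01]
```

Contact with the board at the same height as before (50.2 mm). I'll ease the grip to let the hook settle, then open.

>>> move_arm:
  targets: [0, 0, 0, 0, 0, 0, 0, 0, 0, 0, 0, 0, 0, 0, 0, 0, 0, 0, 0, 0, 0, 0, 0, 0, 0, 0, 0, 0, 0, 0]
  squeeze: 20

```text
time_s: 28.72
position: [0.4645, -0.2414, 0.0502]
tool_rot: [[0.996, 0.0, -0.09], [0.09, -0.001, 0.996], [0.0, -1.0, -0.001]]
ft_force: [-2.4, 0.1, 5.2]
grip_width: 0.0183
```

```bash
python3 f.py 3
python3 - <<'E'
from rig import get_image
import cv2
b=get_image("side")
cv2.imwrite("pics/place.png",cv2.resize(b["pixels"][190:335,270:440,::-1],None,fx=4,fy=4))
E
```

```text
28.875 [ 0.4645 -0.2414  0.0502] [-2.1  -0.4   4.84] [-1.4 -2.4 -2.5] along -2.05 [ 0.1   0.36 -0.02]
```

View pics/place.png

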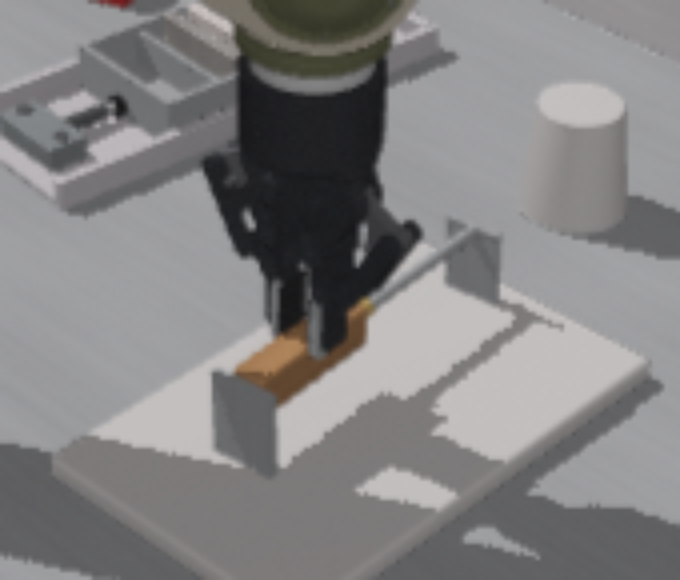

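The hook stands on its foot and blade just as before, at (245,425) and (475,260) in the crop. Opening.

>>> move_arm:
  targets: [0, 0, 0, 0, 0, 0, 0, 0, 0, 0, 0, 0, 0, 0, 0, 0, 0, 0, 0, 0, 0, 0, 0, 0, 0, 0, 0, 0, 0, 0]
  hand: 1

```text
time_s: 29.55
position: [0.4645, -0.2412, 0.0497]
tool_rot: [[0.996, -0.0, -0.09], [0.09, -0.0, 0.996], [-0.0, -1.0, -0.0]]
ft_force: [0.5, 0.2, 0.1]
grip_width: 0.0855
```

>>> move_arm:
  targets: [0, 0, 0, 0, 0, 0, 0, 0, 0, 0, 0, 0, 0, -10, 0, 0, 0, 0, 0, -20, 0, 0, 0, 0, 0, -30, 0, 0, 0, 0]

```text
time_s: 30.18
position: [0.4642, -0.241, 0.1105]
tool_rot: [[0.996, -0.001, -0.09], [0.09, 0.001, 0.996], [-0.001, -1.0, 0.001]]
ft_force: [-0.6, 0.4, 0.2]
grip_width: 0.0857
```

>>> move_arm:
  targets: [0, -30, 0, 0, 0, 0, 0, -40, 0, 0, 0, 0, 0, -30, 0, 0, 0, 0, -20, 0, 0, 0, 0, 0, -20, 0, 0, 0, 0, 0]

```text
time_s: 30.8
position: [0.4241, -0.2447, 0.2107]
tool_rot: [[0.996, 0.001, -0.091], [0.091, -0.001, 0.996], [0.001, -1.0, -0.001]]
ft_force: [0.0, -0.9, 0.0]
grip_width: 0.0853
```

Run:
```python
from rig import env,get_image
import cv2
from h import *
s=env.observe();print(s["time_s"],s["position"],s["grip_width"],s["ft_force"])
a=get_image("top");b=get_image("side")
cv2.imwrite("pics/endt.png",a["pixels"][:,:,::-1]);cv2.imwrite("pics/ends.png",cv2.resize(b["pixels"][130:345,190:520,::-1],None,fx=2.4,fy=2.4))
```

```text
30.8 [ 0.42414624 -0.24471191  0.21067535] 0.0852869140201214 [ 0.01989084 -0.85528073  0.00997022]
```

View pics/ends.png

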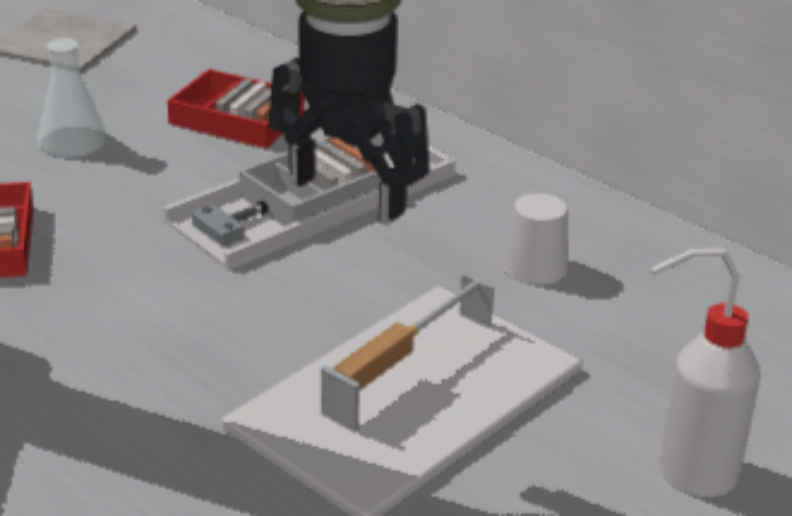

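View pics/endt.png

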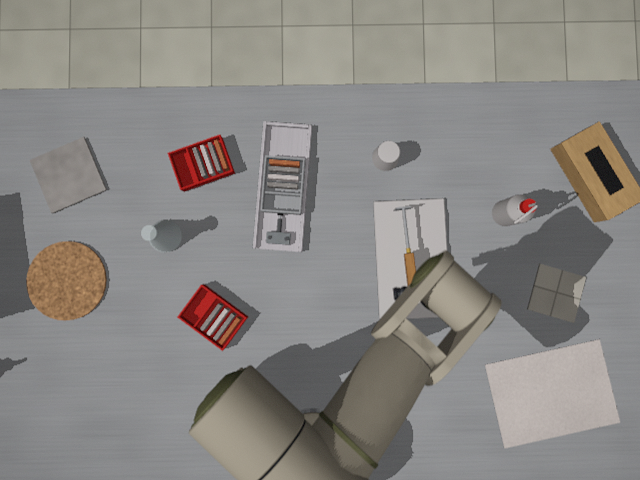

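The hook stands on the board at its old place, the tray's near wall is at the pad at (281,213) in the top view, and the bottle, cup and flask haven't moved. I'll let the arm settle and hand in.

>>> move_arm:
  targets: [0, 0, 0, 0, 0, 0, 0, 0, 0, 0, 0, 0, 0, 0, 0, 0, 0, 0, 0, 0, 0, 0, 0, 0, 0, 0, 0, 0, 0, 0]

```text
time_s: 31.52
position: [0.4247, -0.2447, 0.2096]
tool_rot: [[0.996, -0.0, -0.09], [0.09, 0.0, 0.996], [-0.0, -1.0, 0.0]]
ft_force: [0.2, -0.3, -0.4]
grip_width: 0.0851
```

```bash
python3 -c "
from rig import env
print(env.close_job())"
```

```text
the job is handed in; nothing more can be done
None
```

I dragged the tray onto the buffer with the hook, held it there, unhooked, and stood the hook back at its old spot on the board. I handed in at 31.5 s; no verdict was reported.

- **Pull:** The total pull was about 12.3 N against about 2.6 N of sliding friction, so the buffer took roughly 10 N for just under 3 s. It was a little lower, about 9 N, for part of that time. The highest single total reading was 13.7 N.
- **Uncertainty:** During the hold the blade also pulled up on the tray rim with 4–5 N, which may have lowered its friction. The true buffer force could therefore have been nearer 11–12 N, still under 17 N.
- **Last checks:** The final pictures show the hook upright on its foot and blade, and the tray's near wall visually at the pad. The bottle, cup and flask look unmoved, and the arm is clear with about 0 N on it. I could only judge the tray-to-pad contact from the pictures after unhooking, not by feel.

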